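Tighten the bike-light clamp by fingertip

TASK

The green bike light sits loose in its clamp on the small white stand. Tighten the big brass wing nut clockwise (seen from above) until it comes up snug against its stop, by pushing its wings round with the shut fingertips in repeated strokes, never gripping or pinching the nut. Do not shift the light or disturb the bowl, tin, keys and spectacle stand around it, and finish clear of everything.

Things in the scene. Friction and masses are not known exactly. Their poses are not given: they have to be found in the camera images.
- stand: Fixed white-painted wooden block 110 mm (x) by 150 mm (y) by 24 mm high. Its origin is at table level on the axis of the nut; the block spans x -55 to 55, y -55 to 95 mm. z up. A fixed steel stud, 10 mm thick, stands on the axis up to 70 mm above the table. The light sits on the +y side of the axis.
- wing_nut (a joint): Angle (rad) of the wing nut on the stand's vertical axis; grows clockwise seen from above, up to a hard stop at 10.5 (tight). Starts at 0.5 to 4: 1.0 to 1.6 turns to go. At value q wing A points at angle -q from the stand's +x (counter-clockwise positive), wing B opposite. Stays where left; friction 0.04 N m. Hub 22 mm wide (16 at top), 17 mm high; wings 62 mm over both, 6 mm thick.
- jaw: Flat aluminium clamp jaw 46 mm (x) by 30 mm (y) by 5 mm under the nut; origin on the nut's axis at its underside. The nut's underside rests on its top. Nut and jaw sink 3 mm a turn (0.477 mm a rad); the nut's underside is 40 mm above the table at nut angle 0, 35 mm when tight. The jaw does not turn.
- wing_a_tip (a point): Middle of the outer end of wing A: 31 mm from the nut's axis, 15 mm above the nut's underside (wing from 10 mm below this point to 10 mm above it).
- wing_b_tip (a point): The same point of wing B, opposite.
- nut_side_1: The half of the brass nut on the +y side of the wings' upright middle plane (nut's x along wing A): 3 mm thick wing halves, wing A's here 31 mm out and 25 mm high, wing B's 26 mm out and 22 mm high. Origin on the nut's axis at its underside; the wings begin 5 mm above that. To be pushed: wing A's face on this half. Pressing both halves at once counts as pinching.
- nut_side_2: The half of the brass nut on the -y side of the wings' upright middle plane (nut's x along wing A): 3 mm thick wing halves, wing B's here 31 mm out and 25 mm high, wing A's 26 mm out and 22 mm high. Origin on the nut's axis at its underside; the wings begin 5 mm above that. To be pushed: wing B's face on this half.
- bike_light: Loose green bike light, 110 g: a rounded block 46 mm (x) by 40 mm (y) by 44 mm high standing on the stand, its top 68 mm above the table; two 6 mm thick fork tines under the jaw straddle the stud. Its origin is on the nut's axis at the stand's top (24 mm); its axes are the stand's; the block spans y 34 to 74 mm; its near face is 3 mm beyond the wing tips.
- carabiner: Loose steel carabiner 64 by 36 mm, 8 mm thick, with two keys out to 85 mm on its -x side; flat on the table beside the stand's -y end. Origin at the carabiner's middle, underside.
- key_bowl: Loose speckled ceramic bowl 136 mm across, 50 mm high; origin under its centre.
- tin: Loose closed aluminium tin 75 mm across, 52 mm high; origin under its centre.
- spectacle_stand: Loose wooden spectacle stand, foot 80 by 60 mm, 119 mm high; origin under the foot's centre.
There are look-alikes about, which are no part of the job. What is shaped like the stand but blue or purple is not meant. Of the things that look like the bike_light, the largest one is meant.

How it is judged:
By the outcome, as a careful person would: the job done as asked, in the order asked, and still so for the second after the job is handed in, with the robot touching nothing.
It also fails if it takes over 58 s, if anything falls off the work surface, if the arm or the gripper's body presses on something with over 40 N, if the wrist force passes 120 N, or if a joint passes its speed limit or range.

ROBOT

A 6-joint arm with a two-finger parallel gripper is mounted at the origin on the work surface. World frame = base frame: x ahead of the robot, y to its left, z up, the work surface at z = 0. Lengths are in mm, angles in rad, forces in N, time in s.
With the tool pointing down it reaches from about 275 to 1000 mm from the base axis. Payload 8.4 kg.
Tool frame: the origin (TCP) lies at the very end of the fingers, on their centre line; the grasp point (between the pads) lies 19 mm behind it; z points along the fingers, y is the direction in which the jaws open and shut (so a half turn about z gives the same grasp; the last joint's range is limited). The gripper opens to 85 mm and grips with 20 to 120 N. Pads are 22 mm wide; open, the fingers measure 114 mm over their backs; the gripper's body (76 mm by 85 mm) begins 54 mm behind the grasp point. The pads swing forward as they close: fully open they stand 13 mm farther back than shut.
Start: joints at [1.124, 0.353, 1.633, -0, 1.155, -0.002], TCP at [268.922, 564.189, 231.281] pointing down, gripper open.
Joint ranges: [-2.63, 2.63], [-0.92, 2.1], [0.06, 2.66], [-1.3, 4.44], [0, 2.69], [-3.02, 3.02]. Speed limits (rad/s): [2.22, 2.22, 2.79, 3.14, 3.14, 3.14].

INTERFACE

Orientations are given as [roll, pitch, yaw] about the fixed x, y, z axes, in that order (R = Rz(yaw) Ry(pitch) Rx(roll)).
In Python, from rig import r gives the robot as it stands.
- The arm moves only by the tool jog_arm, never from a script. Its argument "increments" is text: rows parted by semicolons, each of 7 numbers parted by spaces: the shift along the tool's x, y, z in cm, then the turn, a rotation vector about the tool's x, y, z in rad, then the opening, from -1 (shut) to 1 (fully open). A call has exactly 8 rows; each row shifts and turns the commanded pose from where the row before left it, along the tool's axes as they then stand; what a row does not reach is not made up. A row lasts 1/10 s, in which the tool goes at most 50 mm and 8.59 degrees, less where a joint would pass 70% of its speed; a pose out of reach is approached as far as the arm can. A call with a gripper value outside its range is refused whole. The fingers move at their own pace and stop on an object; "squeeze" is the grip in N (left out, the last holds). Time passes only in rows, so rows that do not move let the fingers close, or fill a call up. It gives the time, the measured TCP pose, the force and the opening at its end, in the units of the state.
- r.sense(): the state, without advancing time (a new reading comes with each control period).
- r.grab_frame(name): name is "scene" or "top" or "wrist"; returns the picture (384x512x3 uint8, red, green, blue); there is no depth.
- r.camera_info(name): a dict with "K" (3x3 intrinsics, pixels), "rvec" (rotation vector, rad) and "tvec" (3), from world to camera coordinates, as OpenCV has them. Camera axes: x right, y down, z forward; pixel columns grow to the right and rows downward; lengths in mm; the calibration is good to about 2 mm. A picture is of the moment at which its call begins: read the wrist's pose just before it. camera_info takes no time and is no camera call; for the wrist camera it gives the pose at the moment of the call.
- r.sign_off(): hands the job in, once; it reports no verdict.
The state is a dict: "clock": time; "qpos": joint angles; "qvel": joint speeds; "joint_efforts": joint torques, N m; "eef_pos": TCP position; "tcp_rot": TCP orientation; "contact_force": force on the tool from outside, world axes, zero at the start; "wrist_torque": the same for the moment, N m; "opening": opening from 0.0 (shut) to 1.0 (fully open).
Only numpy, scipy, OpenCV 4.12 (cv2) and the standard library are available. Lean on these libraries where they do the work, as an engineer would, in place of code of your own. Each camera call takes 0.05 s, during which the arm holds its last target.

## Working session

There is one attempt and no reset: what is moved stays moved. The work goes in short steps, Python scripts to look and compute and a tool call to move; the robot and the scene stay as the last step left them, time stands still between calls to the robot, and variables do not carry over. Pictures are saved under pics/ and viewed, and the job is handed in when it is done.

Besides the shell and the picture viewer there is one more tool, called after ">>>" in YAML: its name, and indented under it one key for each argument. jog_arm: Moves the arm, as the interface text tells. Its arguments: {"type":"object","properties":{"increments":{"type":"string"},"squeeze":{"type":"number"}},"required":["increments"]}

```bash
ls; mkdir -p pics; python3 - <<'E'
from rig import r
import cv2
print(r.sense())
for n in("scene","top","wrist"):
    i=r.camera_info(n);print(n,i)
    f=r.grab_frame(n);cv2.imwrite(f"pics/{n}0.png",f[:,:,::-1])
E
```

```text
pics
{'clock': 0.0, 'qpos': array([ 1.12360962e+00,  3.53671995e-01,  1.63416220e+00,  1.73908871e-05,
        1.15521146e+00, -2.40514359e-03]), 'qvel': array([ 3.26583491e-04, -7.15049875e-04,  1.15863318e-05, -1.73667611e-03,
       -1.45821435e-03, -1.58158908e-03]), 'joint_efforts': array([ 3.71424339e-04, -6.05262709e+01, -3.42063046e+01,  8.65758375e-05,
        9.30223876e-03, -1.38168295e-05]), 'eef_pos': array([268.69541741, 563.74203234, 230.53478995]), 'tcp_rot': array([-3.14013969e+00, -1.93949890e-05,  2.69680404e+00]), 'contact_force': array([ 0.7629295 ,  0.46304855, -0.90044084]), 'wrist_torque': array([-0.02335543, -0.03705076,  0.03013078]), 'opening': 0.9983677391353435}
scene {'K': array([[476.86180148,   0.        , 256.59090837],
       [  0.        , 476.86180148, 190.97261203],
       [  0.        ,   0.        ,   1.        ]]), 'rvec': array([ 1.33012436,  2.45164881, -0.70769129]), 'tvec': array([ 292.28742901, -278.31981549, 1508.70329279])}
top {'K': array([[454.14463091,   0.        , 258.87787275],
       [  0.        , 454.14463091, 195.30309597],
       [  0.        ,   0.        ,   1.        ]]), 'rvec': array([ 2.2097778 , -2.16238278,  0.08849028]), 'tvec': array([ -40.93027925,  490.08204492, 1208.08987337])}
wrist {'K': array([[294.13355622,   0.        , 251.16743644],
       [  0.        , 294.13355622, 191.96790766],
       [  0.        ,   0.        ,   1.        ]]), 'rvec': array([-2.43835394, -1.53810961, -0.22646333]), 'tvec': array([-624.01674047,  -37.70830572,  380.01627967])}
```

View pics/scene0.png

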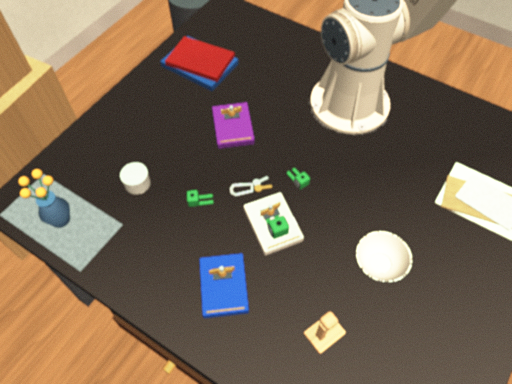

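View pics/top0.png

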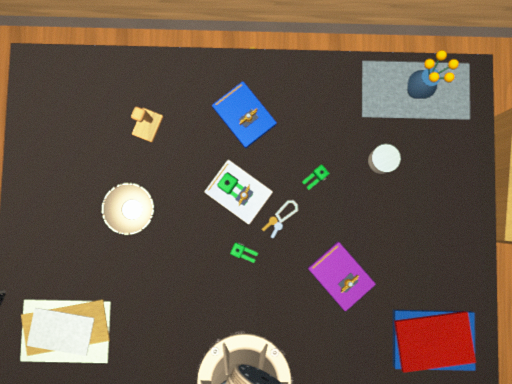

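View pics/wrist0.png

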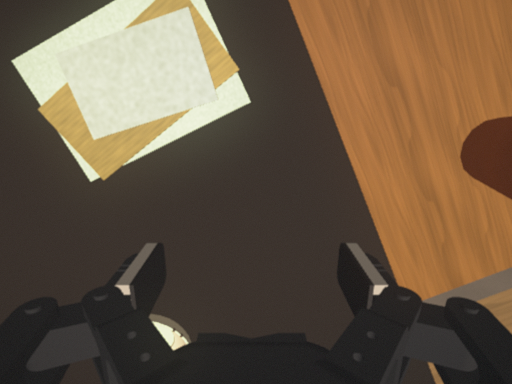

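```bash
cat > h.py <<'E'
import numpy as np, cv2
from rig import r
def cam(n):
    i=r.camera_info(n);R=cv2.Rodrigues(np.array(i["rvec"]))[0];return np.array(i["K"]),R,np.array(i["tvec"]).reshape(3)
def ray(c,uv,z):
    K,R,t=c;d=R.T@np.linalg.inv(K)@np.array([uv[0],uv[1],1.]);o=-R.T@t
    return o+d*(z-o[2])/d[2]
def proj(c,P):
    K,R,t=c;p=K@(R@np.array(P,float)+t);return p[:2]/p[2]
E
python3 - <<'E'
from h import *
T=cam("top");S=cam("scene")
print("camc",-T[1].T@T[2],-S[1].T@S[2])
a=cv2.imread("pics/top0.png");b=cv2.imread("pics/scene0.png")
A=cv2.resize(a[150:235,190:290],None,fx=5,fy=5,interpolation=cv2.INTER_CUBIC)
B=cv2.resize(b[180:260,230:315],None,fx=5,fy=5,interpolation=cv2.INTER_CUBIC)
h=max(A.shape[0],B.shape[0]);
A=cv2.copyMakeBorder(A,0,h-A.shape[0],0,0,0);B=cv2.copyMakeBorder(B,0,h-B.shape[0],0,0,0)
C=np.hstack([A,B]);C=cv2.resize(C,(800,int(C.shape[0]*800/C.shape[1])));cv2.imwrite("pics/crop0.png",C)
hsv=cv2.cvtColor(a,cv2.COLOR_BGR2HSV)
m=((hsv[...,1]<60)&(hsv[...,2]>150)).astype(np.uint8)
m[:150]=0;m[235:]=0;m[:,:195]=0;m[:,285:]=0
cs,_=cv2.findContours(m,cv2.RETR_EXTERNAL,cv2.CHAIN_APPROX_NONE)
c=max(cs,key=cv2.contourArea);rr=cv2.minAreaRect(c);box=cv2.boxPoints(rr)
W=np.array([ray(T,p,24) for p in box]);print(rr,W[:,:2],np.linalg.norm(W-np.roll(W,-1,0),axis=1),W.mean(0))
g=((hsv[...,0]>45)&(hsv[...,0]<75)&(hsv[...,1]>150)&(hsv[...,2]>80)).astype(np.uint8)
n,l,st,ce=cv2.connectedComponentsWithStats(g)
for i in range(1,n):
    if st[i,4]>20: print(st[i],ce[i],ray(T,ce[i],68 if st[i,4]>200 else 20)[:2])
E
```

```text
camc [ 399.11863266  -23.79688715 1241.56146279] [1029.43735972  322.69727947 1129.24960694]
((237.97364807128906, 191.5364990234375), (56.071983337402344, 41.16448974609375), 35.837650299072266) [[496.57575225 119.56883806]
 [588.49878519  57.24250314]
 [502.15007125 -67.36168449]
 [411.16288006  -4.60012063]] [111.06041603 151.59915559 110.53362773 150.7092865 ] [499.59687219  26.21238402  24.        ]
[302 165  28  25 250] [316.472 175.832] [ 541.22125778 -178.77563911]
[218 173  25  24 262] [228.7480916  183.88931298] [515.11935016  48.77548234]
[230 243  28  20 239] [241.9623431  251.84937238] [340.6694073   10.25859816]
```

View pics/crop0.png

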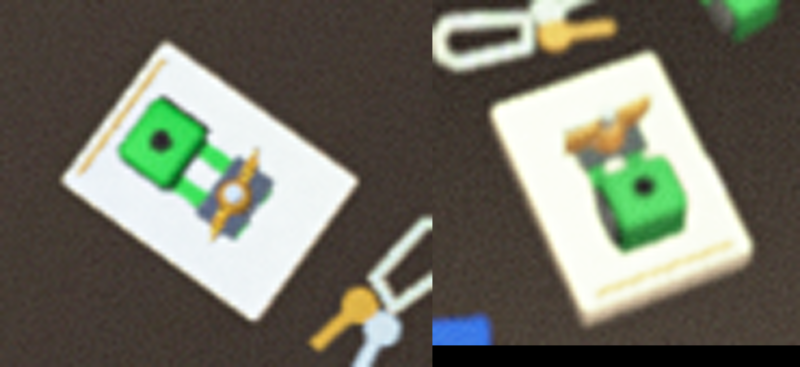

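```bash
python3 - <<'E'
from h import *
ex=np.array([.822,-.5696]);ey=np.array([.5696,.822]);ax=np.array([488.2,9.8])
for n,box in(("top",(150,235,195,285)),("scene",(180,260,230,315))):
    c=cam(n);a=cv2.imread(f"pics/{n}0.png");hsv=cv2.cvtColor(a,cv2.COLOR_BGR2HSV)
    print(n,"stud top",proj(c,[*ax,70]),"light top ctr",proj(c,[*(ax+54*ey),68]), "corners",[proj(c,[*(ax+x*ex+y*ey),24]).round(1) for x,y in((-55,-55),(55,-55),(55,95),(-55,95))])
    m=((hsv[...,0]>8)&(hsv[...,0]<26)&(hsv[...,1]>110)&(hsv[...,2]>90)).astype(np.uint8)
    M=np.zeros_like(m);
    u,v=proj(c,[*ax,58]).astype(int);M[v-13:v+14,u-13:u+14]=m[v-13:v+14,u-13:u+14]
    ys,xs=np.nonzero(M);P=np.array([ray(c,(x,y),57)[:2] for x,y in zip(xs,ys)])
    mu=P.mean(0);w,V=np.linalg.eigh(np.cov(P.T));d=V[:,1];
    print(len(xs),"centroid",mu,"std",np.sqrt(w),"angle stand",np.degrees(np.arctan2(d@ey,d@ex)), "ext",(P-mu)@d.T.min() if 0 else ((P-mu)@d).min(),((P-mu)@d).max())
K,R,t=cam("wrist");s=r.sense();cc=-R.T@t;from scipy.spatial.transform import Rotation as Ro
TR=Ro.from_euler('xyz',s['tcp_rot']).as_matrix();print("cam in tool",TR.T@(cc-s['eef_pos']),"cam z in tool",TR.T@R[2])
E
```

```text
top stud top [243.49672412 194.49945334] light top ctr [226.70169089 182.37165902] corners [array([248.5, 224.4]), array([272.5, 191.3]), array([227.5, 158.8]), array([203.3, 191.6])]
55 centroid [486.37445387   9.45012607] std [ 4.28239982 13.6695875 ] angle stand -173.3476907646795 ext -27.36344302956468 22.997429055419477
scene stud top [269.83691361 204.73143311] light top ctr [278.2021374  222.19292569] corners [array([280.1, 190.7]), array([242.7, 203.8]), array([264.2, 250.9]), array([303.4, 236.2])]
90 centroid [494.53251834  14.81393354] std [ 5.20920714 15.1471898 ] angle stand -169.58979501930634 ext -26.29302355304844 31.24466260967042
cam in tool [ 7.38591710e+01 -1.35341301e-01 -1.43049769e+02] cam z in tool [-2.90428175e-01 -3.72164957e-04  9.56896722e-01]
```

```bash
cat >> h.py <<'E'
from scipy.spatial.transform import Rotation as Ro
AX=np.array([488.2,9.8]);ANG=-34.72
def S2W(x,y):
    a=np.radians(ANG);return AX+np.array([x*np.cos(a)-y*np.sin(a),x*np.sin(a)+y*np.cos(a)])
def W2S(p):
    a=np.radians(-ANG);d=np.array(p)[:2]-AX;return np.array([d[0]*np.cos(a)-d[1]*np.sin(a),d[0]*np.sin(a)+d[1]*np.cos(a)])
def pose(x,y,z,yawS):  # stand frame; yawS = angle of tool x in stand frame, deg
    p=S2W(x,y);return np.array([*p,z]),Ro.from_euler('xyz',[np.pi,0,np.radians(yawS+ANG)])
def plan(poses,grip=-1,start=None):
    """poses: one per row"""
    if start is None:
        s=r.sense();start=(s['eef_pos'],Ro.from_euler('xyz',s['tcp_rot']))
    P,Q=start;rows=[]
    for p,q in poses:
        d=np.round(Q.inv().apply(p-P)/10,2);w=np.round((Q.inv()*q).as_rotvec(),3)
        if np.linalg.norm(d)>5 or np.linalg.norm(w)>.1499: print("TOO BIG",len(rows),d,w)
        rows.append(" ".join(f"{v:g}" for v in [*(d+0.0),*(w+0.0),grip]))
        P=P+Q.apply(d*10);Q=Q*Ro.from_rotvec(w)
    while len(rows)%8: rows.append(f"0 0 0 0 0 0 {grip}")
    for i in range(0,len(rows),8): print("; ".join(rows[i:i+8]),"\n")
    return P,Q
def lerp(a,b,n):
    (p0,q0),(p1,q1)=a,b;rv=(q0.inv()*q1).as_rotvec()
    return [(p0+(p1-p0)*k/n,q0*Ro.from_rotvec(rv*k/n)) for k in range(1,n+1)]
def now():
    s=r.sense();return s['eef_pos'],Ro.from_euler('xyz',s['tcp_rot'])
def st():
    s=r.sense();yaw=np.degrees(s['tcp_rot'][2])-ANG
    print("t",round(s['clock'],2),"stand xy",W2S(s['eef_pos']).round(1),"z",round(s['eef_pos'][2],1),"yawS",round((yaw+180)%360-180,1),"rp",s['tcp_rot'][:2].round(3),"F",s['contact_force'].round(1),"T",s['wrist_torque'].round(2),"q6",round(s['qpos'][5],2),"op",round(s['opening'],2))
E
python3 - <<'E'
from h import *
A=now();mid=pose(36,20,215,-90);end=pose(36,20,130,-90)
plan(lerp(A,mid,14)+lerp(mid,end,2))
E
```

```text
-3.39 -2.8 0.12 0 0 -0.101 -1; -3.1 -3.12 0.11 0 0 -0.1 -1; -2.77 -3.42 0.12 0 0 -0.101 -1; -2.4 -3.68 0.11 0 0 -0.101 -1; -2.03 -3.91 0.12 0 0 -0.1 -1; -1.62 -4.09 0.11 0 0 -0.101 -1; -1.21 -4.23 0.12 0 0 -0.101 -1; -0.77 -4.33 0.11 0 -0.001 -0.1 -1 

-0.34 -4.39 0.12 0 0 -0.101 -1; 0.11 -4.39 0.11 -0.001 0 -0.101 -1; 0.55 -4.37 0.12 0 0 -0.101 -1; 0.99 -4.28 0.11 0 0 -0.1 -1; 1.41 -4.17 0.11 0 0 -0.101 -1; 1.83 -4 0.11 0 0 -0.101 -1; 0 0 4.25 0 0 0 -1; 0 0 4.25 0 0 0 -1
```

>>> jog_arm:
  increments: "-3.39 -2.8 0.12 0 0 -0.101 -1; -3.1 -3.12 0.11 0 0 -0.1 -1; -2.77 -3.42 0.12 0 0 -0.101 -1; -2.4 -3.68 0.11 0 0 -0.101 -1; -2.03 -3.91 0.12 0 0 -0.1 -1; -1.62 -4.09 0.11 0 0 -0.101 -1; -1.21 -4.23 0.12 0 0 -0.101 -1; -0.77 -4.33 0.11 0 0 -0.1 -1"
  squeeze: 20

```text
clock: 0.95
eef_pos: [418.1, 243.6, 222.0]
tcp_rot: [-3.142, 0.0, -2.777]
contact_force: [-0.0, 0.8, 0.8]
opening: -0.002
```

>>> jog_arm:
  increments: "-0.34 -4.39 0.12 0 0 -0.101 -1; 0.11 -4.39 0.11 0 0 -0.101 -1; 0.55 -4.37 0.12 0 0 -0.101 -1; 0.99 -4.28 0.11 0 0 -0.1 -1; 1.41 -4.17 0.11 0 0 -0.101 -1; 1.83 -4 0.11 0 0 -0.101 -1; 0 0 4.25 0 0 0 -1; 0 0 4.25 0 0 0 -1"

```text
clock: 1.75
eef_pos: [530.8, 4.6, 130.1]
tcp_rot: [-3.139, 0.002, -2.179]
contact_force: [0.3, 0.2, -1.4]
opening: 0.004
```

```bash
python3 - <<'E'
from h import *
st()
c=cam("wrist");f=r.grab_frame("wrist");cv2.imwrite("pics/w1.png",f[:,:,::-1]);np.save("w1.npy",np.array(0))
st()
for P in([*AX,70],[*S2W(31,3),53],[*S2W(23,34),68],[*S2W(-23,34),68]): print(proj(c,P).round(1))
import pickle;pickle.dump(c,open("w1.pkl","wb"))
E
```

```text
t 1.75 stand xy [38. 20.] z 130.1 yawS -90.1 rp [-3.139e+00  2.000e-03] F [ 0.3  0.2 -1.4] T [-0.   -0.   -0.03] q6 -2.53 op 0.0
t 1.8 stand xy [33.5 17.5] z 123.1 yawS -90.1 rp [ 3.135 -0.004] F [-3.6  0.2 -5.6] T [-0.    0.13 -0.  ] q6 -2.53 op 0.0
[304.9 181.7]
[260.7 179.9]
[271.6 224.7]
[332.7 224.6]
```

View pics/w1.png

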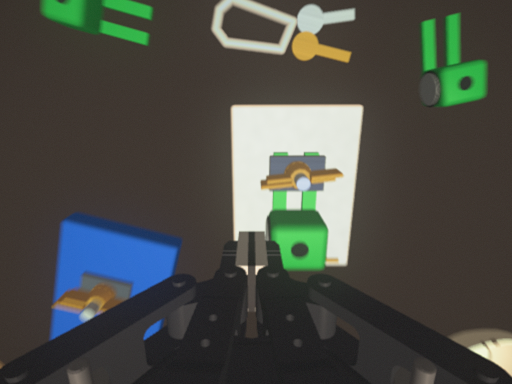

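>>> jog_arm:
  increments: "0 0 0.5 0 0 0 -1; 0 0 0.5 0 0 0 -1; 0 0 0.5 0 0 0 -1; 0 0 0.3 0 0 0 -1; 0 0 0.2 0 0 0 -1; 0 0 0 0 0 0 -1; 0 0 0 0 0 0 -1; 0 0 0 0 0 0 -1"

```text
clock: 2.6
eef_pos: [529.5, 6.1, 110.5]
tcp_rot: [-3.141, 0.0, -2.176]
contact_force: [1.2, 0.4, 0.2]
opening: 0.001
```

```bash
python3 - <<'E'
from h import *
st()
c=cam("wrist");f=r.grab_frame("wrist")[:,:,::-1];cv2.imwrite("pics/w2.png",f)
st()
for P in([*AX,70],[*S2W(31,3),53],[*S2W(23,34),68],[*S2W(-23,34),68],[*S2W(-55,-55),24],[*S2W(55,-55),24]): print(proj(c,P).round(1))
import pickle;pickle.dump(c,open("w2.pkl","wb"))
cv2.imwrite("pics/w2c.png",cv2.resize(f[100:300,180:380],None,fx=3,fy=3,interpolation=cv2.INTER_CUBIC))
E
```

```text
t 2.6 stand xy [36.  20.5] z 110.5 yawS -90.0 rp [-3.141  0.   ] F [1.2 0.4 0.2] T [ 0.01  0.01 -0.02] q6 -2.53 op 0.0
t 2.65 stand xy [36.  20.4] z 110.5 yawS -90.0 rp [-3.141  0.   ] F [ 0.7 -0.1  0.7] T [0.06 0.02 0.01] q6 -2.53 op -0.0
[306.9 188.9]
[258.6 186.3]
[270.3 235.4]
[337.  235.4]
[373.6 100.8]
[226.  100.8]
```

View pics/w2c.png

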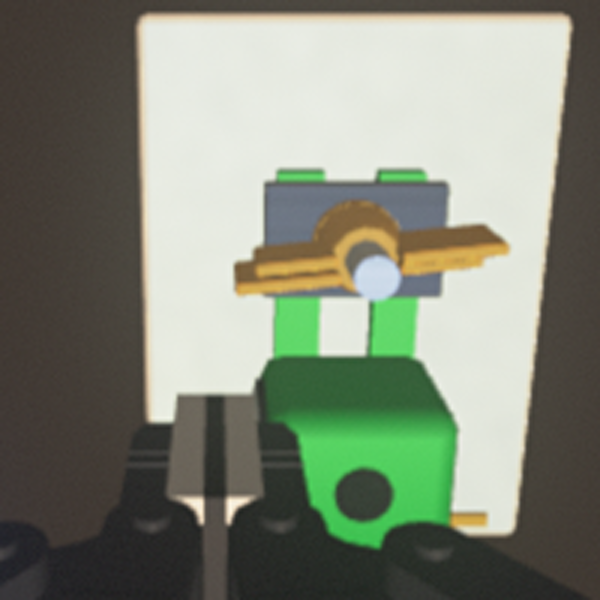

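```bash
python3 - <<'E'
from h import *
import pickle
c=pickle.load(open("w2.pkl","rb"));p,q=now()
for d in([11,0,0],[11,7,0],[11,-7,0],[-11,7,0],[11,14,-5],[11,14,-10],[11,14,-15],[11,0,-20],[11,0,-30],[11,0,-38]): print(d,((proj(c,p+q.apply(d))-[180,100])*3).round(0))
# stud/corner rays
def uv(x,y): return (180+x/3,100+y/3)
print("stud",W2S(ray(c,uv(377,277),70)));print("stand corners",W2S(ray(c,uv(138,15),24)),W2S(ray(c,uv(571,15),24)))
print("jaw corners z38.5",W2S(ray(c,uv(264,182),38.5)),W2S(ray(c,uv(447,182),38.5)),W2S(ray(c,uv(441,297),38.5)))
print("wing tips z~63", W2S(ray(c,uv(234,263),63.5)),W2S(ray(c,uv(488,224),63.5)),W2S(ray(c,uv(510,245),63.5)))
print("light", W2S(ray(c,uv(264,362),50)))
E
```

```text
[11, 0, 0] [214. 383.]
[11, 7, 0] [254. 383.]
[11, -7, 0] [175. 383.]
[-11, 7, 0] [253. 494.]
[11, 14, -5] [297. 395.]
[11, 14, -10] [299. 407.]
[11, 14, -15] [302. 421.]
[11, 0, -20] [214. 435.]
[11, 0, -30] [214. 468.]
[11, 0, -38] [214. 497.]
stud [0.66929581 2.31688053]
stand corners [ 55.09361646 -52.02049915] [-52.9057959  -51.99165315]
jaw corners z38.5 [ 23.78944166 -12.5967971 ] [-21.34539744 -12.59411813] [-22.08807632  17.25964841]
wing tips z~63 [31.63022821  1.01740354] [-24.4594063  -7.9537235] [-29.7867718   -3.15428067]
light [23.70370851 30.47126737]
```

```bash
sed -i 's/^AX=.*/AX=np.array([488.9,9.3]);ANG=-34.72/' h.py; cat >> h.py <<'E'
def fp(psi,z,rho=29.,d=14.):
    a=np.radians(psi);w=np.array([np.cos(a),np.sin(a)]);t=np.array([np.sin(a),-np.cos(a)])
    c=rho*w-d*t;return pose(c[0],c[1],z,psi-90)
def smooth(a,b,n):
    """eased rows from pose a to b"""
    (p0,q0),(p1,q1)=a,b;rv=(q0.inv()*q1).as_rotvec();o=[]
    for k in range(1,n+1):
        u=k/n;u=u*u*(3-2*u);o.append((p0+(p1-p0)*u,q0*Ro.from_rotvec(rv*u)))
    return o
E
python3 - <<'E'
from h import *
st()
A=now()
plan(smooth(A,fp(0,53,34,20.5),7))
E
```

```text
t 2.65 stand xy [35.1 20.5] z 110.5 yawS -90.0 rp [-3.141  0.   ] F [ 0.7 -0.1  0.7] T [0.06 0.02 0.01] q6 -2.53 op -0.0
0 0.01 0.32 0 0 0 -1; 0 0.01 0.82 0 0 0 -1; 0 0.03 1.12 0 0 0 -1; 0 0.02 1.23 0 0 0 -1; 0 0.02 1.12 0 0 0 -1; 0 0.02 0.82 0 0 0 -1; 0 0.01 0.32 0 0 0 -1; 0 0 0 0 0 0 -1
```

>>> jog_arm:
  increments: "0 0.01 0.32 0 0 0 -1; 0 0.01 0.82 0 0 0 -1; 0 0.03 1.12 0 0 0 -1; 0 0.02 1.23 0 0 0 -1; 0 0.02 1.12 0 0 0 -1; 0 0.02 0.82 0 0 0 -1; 0 0.01 0.32 0 0 0 -1; 0 0 0 0 0 0 -1"

```text
clock: 3.45
eef_pos: [528.0, 6.8, 52.1]
tcp_rot: [3.141, -0.001, -2.176]
contact_force: [0.2, -0.1, 0.5]
opening: 0.003
```

```bash
python3 - <<'E'
from h import *
st()
f=r.grab_frame("wrist")[:,:,::-1];cv2.imwrite("pics/w3.png",cv2.resize(f[130:300,170:400],None,fx=3,fy=3,interpolation=cv2.INTER_CUBIC))
st()
A=now()
P=[fp(0,53,33,18),fp(0,53,31,15),fp(0,53,29.5,14.3)]+[fp(-3-7.4*k,53) for k in range(27)]
plan(P)
E
```

```text
t 3.45 stand xy [33.5 20.2] z 52.1 yawS -90.0 rp [ 3.141e+00 -1.000e-03] F [ 0.2 -0.1  0.5] T [-0.04  0.05  0.04] q6 -2.53 op 0.0
t 3.5 stand xy [33.8 20.4] z 52.6 yawS -90.0 rp [ 3.141 -0.   ] F [-1.  -0.7 -0.6] T [0.01 0.04 0.  ] q6 -2.53 op 0.0
0.24 0.08 -0.04 0 0 0 -1; 0.3 0.2 0 0 0 0 -1; 0.07 0.15 0 0 0 0 -1; 0.18 -0.02 0 0 0 0.053 -1; 0.39 -0.15 0 0 0 0.129 -1; 0.38 -0.16 0 0 0 0.129 -1; 0.39 -0.15 0 0 0 0.129 -1; 0.38 -0.16 0 0 0 0.129 -1 

0.39 -0.16 0 0 0 0.129 -1; 0.38 -0.15 0 0 0 0.13 -1; 0.39 -0.16 0 0 0 0.129 -1; 0.38 -0.15 0 0 0 0.129 -1; 0.39 -0.16 0 0 0 0.129 -1; 0.38 -0.16 0 0 0 0.129 -1; 0.39 -0.15 0 0 0 0.129 -1; 0.38 -0.16 0 0 0 0.13 -1 

0.39 -0.15 0 0 0 0.129 -1; 0.38 -0.16 0 0 0 0.129 -1; 0.39 -0.16 0 0 0 0.129 -1; 0.38 -0.15 0 0 0 0.129 -1; 0.39 -0.16 0 0 0 0.129 -1; 0.38 -0.16 0 0 0 0.129 -1; 0.39 -0.15 0 0 0 0.13 -1; 0.38 -0.16 0 0 0 0.129 -1 

0.39 -0.16 0 0 0 0.129 -1; 0.39 -0.15 0 0 0 0.129 -1; 0.38 -0.16 0 0 0 0.129 -1; 0.39 -0.15 0 0 0 0.129 -1; 0.38 -0.16 0 0 0 0.13 -1; 0.39 -0.16 0 0 0 0.129 -1; 0 0 0 0 0 0 -1; 0 0 0 0 0 0 -1
```

View pics/w3.png

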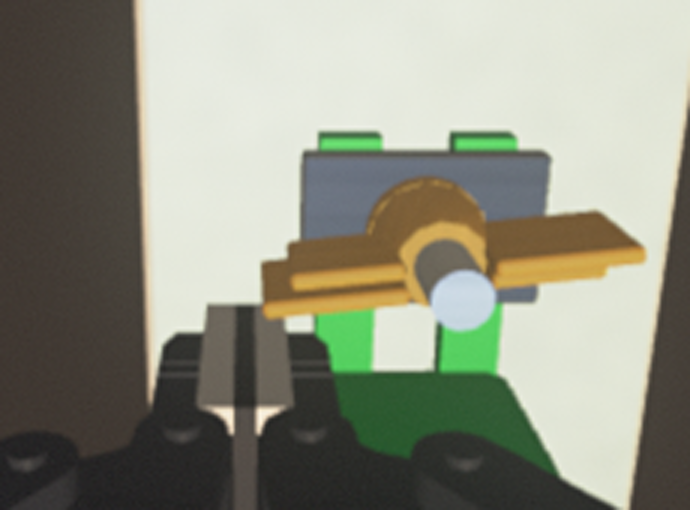

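>>> jog_arm:
  increments: "0.24 0.08 -0.04 0 0 0 -1; 0.3 0.2 0 0 0 0 -1; 0.07 0.15 0 0 0 0 -1; 0.18 -0.02 0 0 0 0.053 -1; 0.39 -0.15 0 0 0 0.129 -1; 0.38 -0.16 0 0 0 0.129 -1; 0.39 -0.15 0 0 0 0.129 -1; 0.38 -0.16 0 0 0 0.129 -1"

```text
clock: 4.3
eef_pos: [513.0, -12.0, 53.5]
tcp_rot: [3.142, 0.001, -2.751]
contact_force: [1.0, 2.6, 0.2]
opening: -0.001
```

```bash
python3 - <<'E'
from h import *
st()
c=cam("wrist")
f=r.grab_frame("wrist")[:,:,::-1];cv2.imwrite("pics/w4.png",cv2.resize(f[130:300,170:400],None,fx=3,fy=3,interpolation=cv2.INTER_CUBIC))
print(W2S(fp(-32.6,53)[0]))
E
```

```text
t 4.3 stand xy [31.9 -3.8] z 53.5 yawS -122.9 rp [3.142e+00 1.000e-03] F [1.  2.6 0.2] T [ 0.28 -0.16 -0.07] q6 -1.99 op -0.0
[31.9739105  -3.83001921]
```

View pics/w4.png

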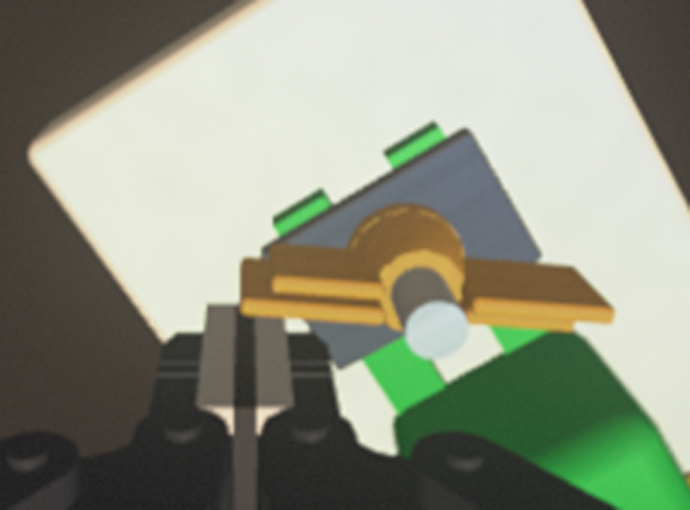

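>>> jog_arm:
  increments: "0.39 -0.16 0 0 0 0.129 -1; 0.38 -0.15 0 0 0 0.13 -1; 0.39 -0.16 0 0 0 0.129 -1; 0.38 -0.15 0 0 0 0.129 -1; 0.39 -0.16 0 0 0 0.129 -1; 0.38 -0.16 0 0 0 0.129 -1; 0.39 -0.15 0 0 0 0.129 -1; 0.38 -0.16 0 0 0 0.13 -1"

```text
clock: 5.15
eef_pos: [483.1, -22.4, 53.5]
tcp_rot: [3.141, 0.001, 2.501]
contact_force: [1.3, -0.3, -0.2]
opening: -0.003
```

>>> jog_arm:
  increments: "0.39 -0.15 0 0 0 0.129 -1; 0.38 -0.16 0 0 0 0.129 -1; 0.39 -0.16 0 0 0 0.129 -1; 0.38 -0.15 0 0 0 0.129 -1; 0.39 -0.16 0 0 0 0.129 -1; 0.38 -0.16 0 0 0 0.129 -1; 0.39 -0.15 0 0 0 0.13 -1; 0.38 -0.16 0 0 0 0.129 -1"

```text
clock: 5.95
eef_pos: [457.8, -1.8, 53.2]
tcp_rot: [-3.14, 0.0, 1.468]
contact_force: [-1.2, -1.6, -1.2]
opening: 0.004
```

```bash
python3 - <<'E'
from h import *
st()
print(W2S(fp(-32.6-16*7.4,53)[0]))
f=r.grab_frame("wrist")[:,:,::-1];cv2.imwrite("pics/w5.png",cv2.resize(f[130:300,170:400],None,fx=3,fy=3,interpolation=cv2.INTER_CUBIC))
# rest of stroke to -196, back off, lift
P=[fp(-151-7.4*k,53) for k in range(1,7)]+[fp(-195.4,53),fp(-195.4,53)]
P+=[fp(-195.4,53,29,16),fp(-195.4,53,29,18),fp(-195.4,58,29,19),fp(-195.4,68,29,19),fp(-195.4,80,29,19),fp(-195.4,88,29,19),fp(-195.4,90,29,19)]
plan(P)
E
```

```text
t 5.95 stand xy [-19.2 -26.9] z 53.2 yawS 118.9 rp [-3.14  0.  ] F [-1.2 -1.6 -1.2] T [-0.27  0.09 -0.01] q6 0.1 op 0.0
[-18.57663682 -26.30415489]
0.37 -0.05 0.02 -0.001 0 0.119 -1; 0.38 -0.16 0 0 0 0.129 -1; 0.39 -0.15 0 0 0 0.129 -1; 0.38 -0.16 -0.01 0 0 0.129 -1; 0.39 -0.16 0 0 0 0.129 -1; 0.39 -0.15 0 0 0 0.129 -1; 0 0 0 0 0 0 -1; 0 0 0 0 0 0 -1 

-0.2 0 0 0 0 0 -1; -0.2 0 0 0 0 0 -1; -0.1 0 -0.5 0 0 0 -1; -0.01 0 -1 0 0 0 -1; 0 0 -1.2 0 0 0 -1; 0 0 -0.8 0 0 0 -1; 0 0 -0.2 0 0 0 -1; 0 0 0 0 0 0 -1
```

View pics/w5.png

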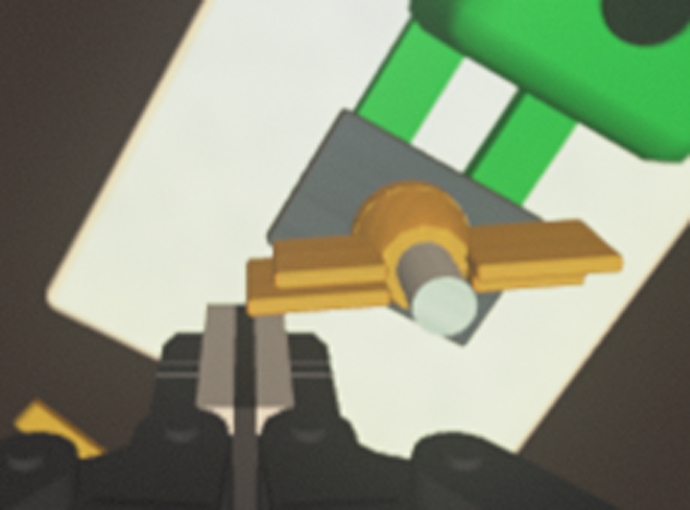

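>>> jog_arm:
  increments: "0.37 -0.05 0.02 0 0 0.119 -1; 0.38 -0.16 0 0 0 0.129 -1; 0.39 -0.15 0 0 0 0.129 -1; 0.38 -0.16 0 0 0 0.129 -1; 0.39 -0.16 0 0 0 0.129 -1; 0.39 -0.15 0 0 0 0.129 -1; 0 0 0 0 0 0 -1; 0 0 0 0 0 0 -1"

```text
clock: 6.8
eef_pos: [460.1, 22.2, 53.0]
tcp_rot: [-3.141, 0.0, 0.713]
contact_force: [-0.7, -0.1, -0.7]
opening: -0.001
```

>>> jog_arm:
  increments: "-0.2 0 0 0 0 0 -1; -0.2 0 0 0 0 0 -1; -0.1 0 -0.5 0 0 0 -1; 0 0 -1 0 0 0 -1; 0 0 -1.2 0 0 0 -1; 0 0 -0.8 0 0 0 -1; 0 0 -0.2 0 0 0 -1; 0 0 0 0 0 0 -1"

```text
clock: 7.6
eef_pos: [457.1, 19.1, 90.7]
tcp_rot: [3.141, -0.001, 0.707]
contact_force: [-0.9, 0.2, 0.7]
opening: 0.004
```

```bash
python3 - <<'E'
from h import *
st()
f=r.grab_frame("wrist")[:,:,::-1];cv2.imwrite("pics/w6.png",cv2.resize(f[130:330,150:400],None,fx=3,fy=3,interpolation=cv2.INTER_CUBIC))
# rewind to psi=-8 (wing expected at -16), then descend
s=-195.4;e=-6;n=26
P=[fp(s+(e-s)*k/n,90,30,19) for k in range(1,n+1)]
P+=[fp(e,90,30,19)]
P+=smooth(fp(e,90,30,19),fp(e,52,30,19),5)
plan(P)
E
```

```text
t 7.6 stand xy [-31.8 -10.1] z 90.7 yawS 75.2 rp [ 3.141e+00 -1.000e-03] F [-0.9  0.2  0.7] T [-0.02  0.02  0.01] q6 0.9 op 0.0
-0.42 0.08 0.02 0 0 -0.116 -1; -0.37 0.26 0 0 0 -0.127 -1; -0.36 0.27 0 0 0 -0.128 -1; -0.37 0.26 0 0 0 -0.127 -1; -0.36 0.27 0 0.001 0 -0.127 -1; -0.37 0.26 0 0 0 -0.127 -1; -0.36 0.27 0 0 0 -0.127 -1; -0.37 0.26 0 0 0 -0.127 -1 

-0.36 0.27 0 0 0 -0.127 -1; -0.37 0.26 0 0 0 -0.128 -1; -0.36 0.27 0 0 0 -0.127 -1; -0.37 0.26 0 0 -0.001 -0.127 -1; -0.36 0.27 0 0 0 -0.127 -1; -0.37 0.26 0 0 0 -0.127 -1; -0.36 0.27 0 0 0 -0.127 -1; -0.37 0.26 0 0 0 -0.127 -1 

-0.36 0.27 0 0 0 -0.128 -1; -0.37 0.26 0 0 0 -0.127 -1; -0.36 0.27 0 0 0 -0.127 -1; -0.37 0.26 0 0 0 -0.127 -1; -0.36 0.27 0 -0.001 0 -0.127 -1; -0.37 0.26 0 0 0 -0.127 -1; -0.36 0.27 0 0 0 -0.127 -1; -0.37 0.26 0 0 0 -0.128 -1 

-0.36 0.27 0 0 0 -0.127 -1; -0.37 0.26 0 0 0 -0.127 -1; 0 0 0 0 0 0 -1; 0 0 0.4 0 0 0 -1; 0 0 0.94 0 0 0 -1; 0 0 1.12 0 0 0 -1; 0 0 0.94 0 0 0 -1; 0 0 0.4 0 0 0 -1
```

View pics/w6.png

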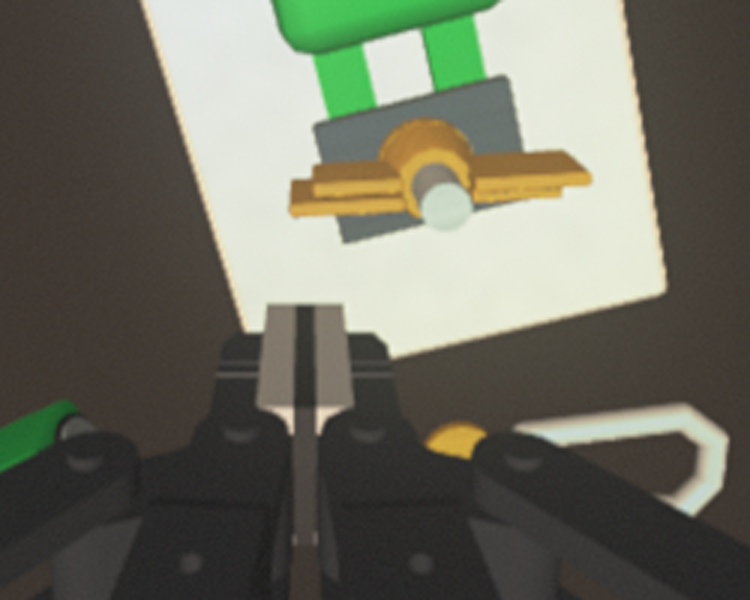

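>>> jog_arm:
  increments: "-0.42 0.08 0.02 0 0 -0.116 -1; -0.37 0.26 0 0 0 -0.127 -1; -0.36 0.27 0 0 0 -0.128 -1; -0.37 0.26 0 0 0 -0.127 -1; -0.36 0.27 0 0 0 -0.127 -1; -0.37 0.26 0 0 0 -0.127 -1; -0.36 0.27 0 0 0 -0.127 -1; -0.37 0.26 0 0 0 -0.127 -1"

```text
clock: 8.45
eef_pos: [461.4, -14.0, 89.3]
tcp_rot: [-3.141, -0.0, 1.718]
contact_force: [-0.5, 0.5, 0.1]
opening: 0.001
```

>>> jog_arm:
  increments: "-0.36 0.27 0 0 0 -0.127 -1; -0.37 0.26 0 0 0 -0.128 -1; -0.36 0.27 0 0 0 -0.127 -1; -0.37 0.26 0 0 0 -0.127 -1; -0.36 0.27 0 0 0 -0.127 -1; -0.37 0.26 0 0 0 -0.127 -1; -0.36 0.27 0 0 0 -0.127 -1; -0.37 0.26 0 0 0 -0.127 -1"

```text
clock: 9.25
eef_pos: [494.0, -25.9, 89.2]
tcp_rot: [-3.141, -0.001, 2.735]
contact_force: [-0.4, 0.2, 0.6]
opening: -0.004
```

>>> jog_arm:
  increments: "-0.36 0.27 0 0 0 -0.128 -1; -0.37 0.26 0 0 0 -0.127 -1; -0.36 0.27 0 0 0 -0.127 -1; -0.37 0.26 0 0 0 -0.127 -1; -0.36 0.27 0 0 0 -0.127 -1; -0.37 0.26 0 0 0 -0.127 -1; -0.36 0.27 0 0 0 -0.127 -1; -0.37 0.26 0 0 0 -0.128 -1"

```text
clock: 10.05
eef_pos: [521.3, -4.4, 89.2]
tcp_rot: [3.141, -0.001, -2.53]
contact_force: [-0.0, -0.0, -0.2]
opening: 0.004
```

```bash
python3 - <<'E'
from h import *
st()
f=r.grab_frame("wrist")[:,:,::-1];cv2.imwrite("pics/w7.png",cv2.resize(f[130:330,150:400],None,fx=3,fy=3,interpolation=cv2.INTER_CUBIC))
A=now();e=-6
P=[fp(-13.3,90,30,19),fp(e,90,30,19)]
P+=smooth(fp(e,90,30,19),fp(e,52,30,19),6)
plan(P);print(W2S(fp(-20.6,90,30,19)[0]))
E
```

```text
t 10.05 stand xy [34.4  7.2] z 89.2 yawS -110.2 rp [ 3.141e+00 -1.000e-03] F [-0.  -0.  -0.2] T [-0.02 -0.02 -0.  ] q6 -2.19 op 0.0
-0.34 0.22 -0.08 0.001 0 -0.114 -1; -0.36 0.26 0 0 0 -0.127 -1; 0 0 0.28 0 -0.001 0 -1; 0 0 0.71 0 0 0 -1; 0 0 0.91 0 0 0 -1; 0 0 0.92 0 0 0 -1; 0 0 0.7 0 0 0 -1; 0 0 0.28 0 0 0 -1 

[34.76677739  7.22988173]
```

View pics/w7.png

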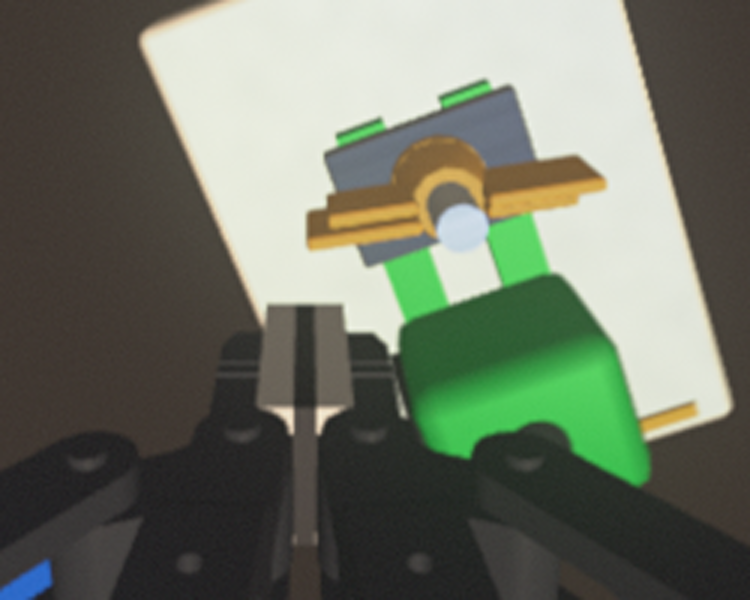

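>>> jog_arm:
  increments: "-0.34 0.22 -0.08 0 0 -0.114 -1; -0.36 0.26 0 0 0 -0.127 -1; 0 0 0.28 0 0 0 -1; 0 0 0.71 0 0 0 -1; 0 0 0.91 0 0 0 -1; 0 0 0.92 0 0 0 -1; 0 0 0.7 0 0 0 -1; 0 0 0.28 0 0 0 -1"

```text
clock: 10.9
eef_pos: [523.4, 3.4, 51.3]
tcp_rot: [3.14, -0.001, -2.295]
contact_force: [-0.7, 0.0, -0.1]
opening: 0.001
```

```bash
python3 - <<'E'
from h import *
st()
f=r.grab_frame("wrist")[:,:,::-1];cv2.imwrite("pics/w8.png",cv2.resize(f[130:330,150:400],None,fx=3,fy=3,interpolation=cv2.INTER_CUBIC))
n=27;s=-16;e=-214
P=[fp(-10,52,29.5,17),fp(-13,51.5,29,15),fp(s,51,29,14)]+[fp(s+(e-s)*k/n,51) for k in range(1,n+1)]+[fp(e,51)]*2
P+=[fp(e,51,29,16),fp(e,51,29,18),fp(e,56,29,19),fp(e,66,29,19),fp(e,78,29,19),fp(e,87,29,19),fp(e,90,29,19)]
plan(P)
E
```

```text
t 10.9 stand xy [31.7 14.8] z 51.3 yawS -96.8 rp [ 3.14e+00 -1.00e-03] F [-0.7  0.  -0.1] T [-0.05  0.05  0.01] q6 -2.41 op 0.0
0.32 -0.06 -0.06 0.001 -0.001 0.056 -1; 0.35 -0.03 0.05 0 0 0.053 -1; 0.25 -0.07 0.05 0 0 0.052 -1; 0.39 -0.15 0 0 0 0.128 -1; 0.38 -0.16 0 0 0 0.128 -1; 0.38 -0.15 0 0 0 0.128 -1; 0.38 -0.16 0 0 0 0.128 -1; 0.38 -0.15 0 0 0 0.128 -1 

0.38 -0.16 0 0 0 0.128 -1; 0.39 -0.15 0 0 0 0.128 -1; 0.38 -0.16 0 0 0 0.128 -1; 0.38 -0.15 0 0 0 0.128 -1; 0.38 -0.16 0 0 0 0.128 -1; 0.38 -0.15 0 0 0 0.128 -1; 0.38 -0.16 0 0 0 0.128 -1; 0.39 -0.15 0 0 0 0.128 -1 

0.38 -0.16 0 0 0 0.128 -1; 0.38 -0.15 0 0 0 0.128 -1; 0.38 -0.16 0 0 0 0.128 -1; 0.38 -0.15 0 0 0 0.128 -1; 0.38 -0.16 0 0 0 0.128 -1; 0.39 -0.15 0 0 0 0.128 -1; 0.38 -0.16 0 0 0 0.128 -1; 0.38 -0.15 0 0 0 0.128 -1 

0.38 -0.16 0 0 0 0.128 -1; 0.38 -0.15 0 0 0 0.128 -1; 0.38 -0.16 0 0 0 0.128 -1; 0.39 -0.15 0 0 0 0.128 -1; 0.38 -0.16 0 0 0 0.128 -1; 0.38 -0.15 0 0 0 0.128 -1; 0 0 0 0 0 0 -1; 0 0 0 0 0 0 -1 

-0.2 0 0 0 0 0 -1; -0.2 0 0 0 0 0 -1; -0.1 0 -0.5 0 0 0 -1; 0 0 -1 0 0 0 -1; 0 0 -1.2 0 0 0 -1; 0 0 -0.9 0 0 0 -1; 0 0 -0.3 0 0 0 -1; 0 0 0 0 0 0 -1
```

View pics/w8.png

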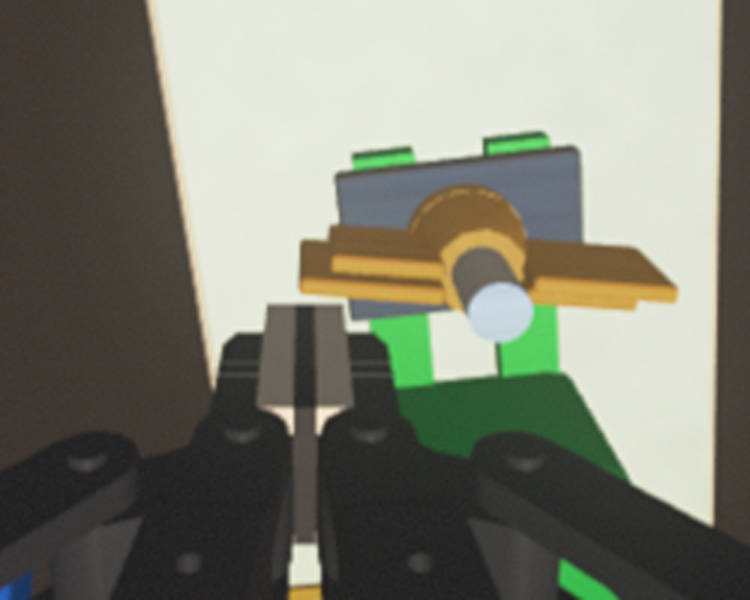

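>>> jog_arm:
  increments: "0.32 -0.06 -0.06 0 0 0.056 -1; 0.35 -0.03 0.05 0 0 0.053 -1; 0.25 -0.07 0.05 0 0 0.052 -1; 0.39 -0.15 0 0 0 0.128 -1; 0.38 -0.16 0 0 0 0.128 -1; 0.38 -0.15 0 0 0 0.128 -1; 0.38 -0.16 0 0 0 0.128 -1; 0.38 -0.15 0 0 0 0.128 -1"

```text
clock: 11.75
eef_pos: [505.6, -19.0, 52.5]
tcp_rot: [3.142, 0.002, -3.101]
contact_force: [1.0, 0.8, -0.7]
opening: -0.001
```

>>> jog_arm:
  increments: "0.38 -0.16 0 0 0 0.128 -1; 0.39 -0.15 0 0 0 0.128 -1; 0.38 -0.16 0 0 0 0.128 -1; 0.38 -0.15 0 0 0 0.128 -1; 0.38 -0.16 0 0 0 0.128 -1; 0.38 -0.15 0 0 0 0.128 -1; 0.38 -0.16 0 0 0 0.128 -1; 0.39 -0.15 0 0 0 0.128 -1"

```text
clock: 12.55
eef_pos: [473.5, -18.6, 52.4]
tcp_rot: [3.141, 0.001, 2.158]
contact_force: [0.9, -1.6, -0.5]
opening: 0.003
```

>>> jog_arm:
  increments: "0.38 -0.16 0 0 0 0.128 -1; 0.38 -0.15 0 0 0 0.128 -1; 0.38 -0.16 0 0 0 0.128 -1; 0.38 -0.15 0 0 0 0.128 -1; 0.38 -0.16 0 0 0 0.128 -1; 0.39 -0.15 0 0 0 0.128 -1; 0.38 -0.16 0 0 0 0.128 -1; 0.38 -0.15 0 0 0 0.128 -1"

```text
clock: 13.35
eef_pos: [456.7, 8.7, 52.2]
tcp_rot: [-3.141, 0.001, 1.134]
contact_force: [-2.1, -0.3, -0.9]
opening: -0.003
```

```bash
python3 - <<'E'
from h import *
st();n=27;s=-16;e=-214
k=21;x=s+(e-s)*k/n;print(x,W2S(fp(x,51)[0]))
f=r.grab_frame("wrist")[:,:,::-1];cv2.imwrite("pics/w9.png",cv2.resize(f[130:330,150:400],None,fx=3,fy=3,interpolation=cv2.INTER_CUBIC))
P=[fp(s+(e-s)*k/n,51) for k in range(22,n+1)]+[fp(e,51)]*2
P+=[fp(e,51,29,16),fp(e,51,29,18),fp(e,56,29,19),fp(e,66,29,19),fp(e,78,29,19),fp(e,87,29,19),fp(e,90,29,19)]
plan(P)
E
```

```text
t 13.35 stand xy [-26.1 -18.8] z 52.2 yawS 99.7 rp [-3.141e+00  1.000e-03] F [-2.1 -0.3 -0.9] T [-0.18  0.31  0.03] q6 0.45 op -0.0
-170.0 [-26.12835035 -18.82310569]
0.34 -0.15 0.12 -0.001 0.001 0.115 -1; 0.38 -0.15 0 0 -0.001 0.128 -1; 0.38 -0.16 0 0 0 0.128 -1; 0.39 -0.15 0 0 0 0.128 -1; 0.38 -0.16 0 0 0 0.128 -1; 0.38 -0.15 0 0 0 0.128 -1; 0 0 0 0 0 0 -1; 0 0 0 0 0 0 -1 

-0.2 0 0 0 0 0 -1; -0.2 0 0 0 0 0 -1; -0.1 0 -0.5 0 0 0 -1; 0 0 -1 0 0 0 -1; 0 0 -1.2 0 0 0 -1; 0 0 -0.9 0 0 0 -1; 0 0 -0.3 0 0 0 -1; 0 0 0 0 0 0 -1
```

View pics/w9.png

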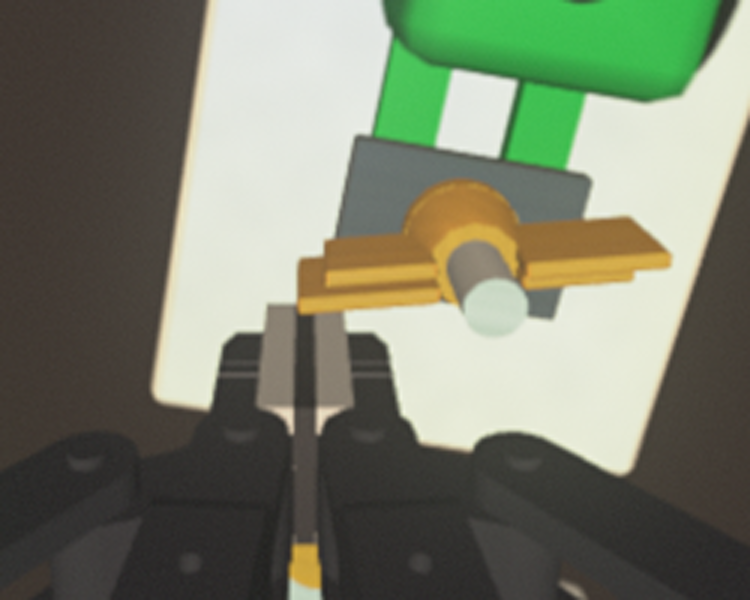

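>>> jog_arm:
  increments: "0.34 -0.15 0.12 0 0 0.115 -1; 0.38 -0.15 0 0 0 0.128 -1; 0.38 -0.16 0 0 0 0.128 -1; 0.39 -0.15 0 0 0 0.128 -1; 0.38 -0.16 0 0 0 0.128 -1; 0.38 -0.15 0 0 0 0.128 -1; 0 0 0 0 0 0 -1; 0 0 0 0 0 0 -1"

```text
clock: 14.2
eef_pos: [465.8, 30.9, 51.1]
tcp_rot: [3.141, -0.0, 0.39]
contact_force: [-0.4, -0.6, 0.2]
opening: 0.002
```

>>> jog_arm:
  increments: "-0.2 0 0 0 0 0 -1; -0.2 0 0 0 0 0 -1; -0.1 0 -0.5 0 0 0 -1; 0 0 -1 0 0 0 -1; 0 0 -1.2 0 0 0 -1; 0 0 -0.9 0 0 0 -1; 0 0 -0.3 0 0 0 -1; 0 0 0 0 0 0 -1"

```text
clock: 15.0
eef_pos: [461.6, 29.1, 90.8]
tcp_rot: [3.141, -0.002, 0.385]
contact_force: [-0.5, 0.2, 0.2]
opening: -0.002
```

```bash
python3 - <<'E'
from h import *
st()
f=r.grab_frame("wrist")[:,:,::-1];cv2.imwrite("pics/w10.png",cv2.resize(f[130:330,150:400],None,fx=3,fy=3,interpolation=cv2.INTER_CUBIC))
s=-214;e=-26;n=26
P=[fp(s+(e-s)*k/n,90,30,19) for k in range(1,n+1)]
P+=smooth(fp(e,90,30,19),fp(e,50,30,19),6)
plan(P)
E
```

```text
t 15.0 stand xy [-33.8   0.7] z 90.8 yawS 56.8 rp [ 3.141e+00 -2.000e-03] F [-0.5  0.2  0.2] T [-0.03 -0.    0.04] q6 1.25 op -0.0
-0.4 0.11 0.03 0 -0.001 -0.113 -1; -0.36 0.26 0 0 0 -0.126 -1; -0.37 0.26 0 0 0 -0.126 -1; -0.36 0.27 0 0 0 -0.126 -1; -0.36 0.26 0 0 0 -0.127 -1; -0.36 0.26 0 0 0 -0.126 -1; -0.37 0.27 0 0 0 -0.126 -1; -0.36 0.26 0 0 0 -0.126 -1 

-0.36 0.26 0 0 0 -0.126 -1; -0.36 0.27 0 0 0 -0.127 -1; -0.37 0.26 0 0 0 -0.126 -1; -0.36 0.26 0 0 0 -0.126 -1; -0.36 0.26 0 0 0 -0.126 -1; -0.36 0.27 0 0 0 -0.126 -1; -0.37 0.26 0 0 0 -0.127 -1; -0.36 0.26 0 0 0 -0.126 -1 

-0.36 0.27 0 0 0 -0.126 -1; -0.36 0.26 0 0 0 -0.126 -1; -0.37 0.26 0 0 0 -0.126 -1; -0.36 0.27 0 0 0 -0.127 -1; -0.36 0.26 0 0 0 -0.126 -1; -0.36 0.26 0 0 0 -0.126 -1; -0.37 0.26 0 0 0 -0.126 -1; -0.36 0.27 0 0 0 -0.126 -1 

-0.36 0.26 0 0 0 -0.127 -1; -0.36 0.26 0 0 0 -0.126 -1; 0 0 0.3 0 0 0 -1; 0 0 0.74 0 0 0 -1; 0 0 0.96 0 0 0 -1; 0 0 0.97 0 0 0 -1; -0.01 0 0.74 0 0 0 -1; 0 0 0.29 0 0 0 -1
```

View pics/w10.png

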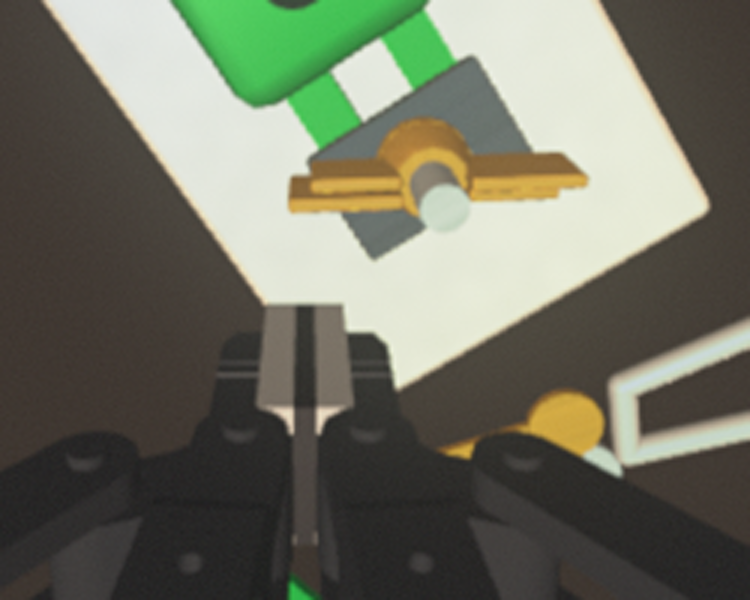

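>>> jog_arm:
  increments: "-0.4 0.11 0.03 0 0 -0.113 -1; -0.36 0.26 0 0 0 -0.126 -1; -0.37 0.26 0 0 0 -0.126 -1; -0.36 0.27 0 0 0 -0.126 -1; -0.36 0.26 0 0 0 -0.127 -1; -0.36 0.26 0 0 0 -0.126 -1; -0.37 0.27 0 0 0 -0.126 -1; -0.36 0.26 0 0 0 -0.126 -1"

```text
clock: 15.85
eef_pos: [455.2, -3.9, 89.2]
tcp_rot: [-3.14, 0.0, 1.386]
contact_force: [-0.0, -0.4, 0.1]
opening: -0.002
```

>>> jog_arm:
  increments: "-0.36 0.26 0 0 0 -0.126 -1; -0.36 0.27 0 0 0 -0.127 -1; -0.37 0.26 0 0 0 -0.126 -1; -0.36 0.26 0 0 0 -0.126 -1; -0.36 0.26 0 0 0 -0.126 -1; -0.36 0.27 0 0 0 -0.126 -1; -0.37 0.26 0 0 0 -0.127 -1; -0.36 0.26 0 0 0 -0.126 -1"

```text
clock: 16.65
eef_pos: [481.9, -25.7, 89.1]
tcp_rot: [-3.141, -0.001, 2.396]
contact_force: [0.0, 0.3, -0.1]
opening: 0.003
```

>>> jog_arm:
  increments: "-0.36 0.27 0 0 0 -0.126 -1; -0.36 0.26 0 0 0 -0.126 -1; -0.37 0.26 0 0 0 -0.126 -1; -0.36 0.27 0 0 0 -0.127 -1; -0.36 0.26 0 0 0 -0.126 -1; -0.36 0.26 0 0 0 -0.126 -1; -0.37 0.26 0 0 0 -0.126 -1; -0.36 0.27 0 0 0 -0.126 -1"

```text
clock: 17.45
eef_pos: [514.5, -14.8, 89.1]
tcp_rot: [3.141, -0.001, -2.878]
contact_force: [0.1, 0.9, 0.2]
opening: -0.003
```

```bash
python3 - <<'E'
from h import *
st()
e=-26
P=[fp(-33.2,90,30,19),fp(e,90,30,19)]
P+=smooth(fp(e,90,30,19),fp(e,50,30,19),6)
plan(P);print(W2S(fp(-40.5,90,30,19)[0]))
E
```

```text
t 17.45 stand xy [34.8 -5.2] z 89.1 yawS -130.2 rp [ 3.141e+00 -1.000e-03] F [0.1 0.9 0.2] T [-0.02 -0.04 -0.01] q6 -1.87 op -0.0
-0.4 0.24 -0.09 0 -0.001 -0.122 -1; -0.36 0.27 0 0 0 -0.126 -1; 0 -0.01 0.29 0 0 0 -1; 0 0 0.74 0 0 0 -1; 0 0 0.97 0 0 0 -1; 0 0 0.96 0 0 0 -1; 0 0 0.74 0 0 0 -1; 0 0 0.3 0 0 0 -1 

[35.15169189 -5.0357281 ]
```

>>> jog_arm:
  increments: "-0.4 0.24 -0.09 0 0 -0.122 -1; -0.36 0.27 0 0 0 -0.126 -1; 0 0 0.29 0 0 0 -1; 0 0 0.74 0 0 0 -1; 0 0 0.97 0 0 0 -1; 0 0 0.96 0 0 0 -1; 0 0 0.74 0 0 0 -1; 0 0 0.3 0 0 0 -1"

```text
clock: 18.25
eef_pos: [519.6, -7.7, 49.3]
tcp_rot: [3.141, -0.002, -2.636]
contact_force: [-0.4, 0.1, -0.2]
opening: 0.001
```

```bash
python3 - <<'E'
from h import *
st()
f=r.grab_frame("wrist")[:,:,::-1];cv2.imwrite("pics/w11.png",cv2.resize(f[130:330,150:400],None,fx=3,fy=3,interpolation=cv2.INTER_CUBIC))
P=[fp(-29,50,29.5,17),fp(-32,50,29,15),fp(-35,50),fp(-41,50),fp(-47,50),fp(-52,50),fp(-56,50),fp(-58,50)]
plan(P)
E
```

```text
t 18.25 stand xy [34.9  3.5] z 49.3 yawS -116.3 rp [ 3.141e+00 -2.000e-03] F [-0.4  0.1 -0.2] T [0.01 0.01 0.02] q6 -2.09 op 0.0
0.31 -0.05 -0.06 0.001 -0.002 0.047 -1; 0.35 -0.02 0 0 0 0.052 -1; 0.25 -0.07 0 0 0 0.053 -1; 0.31 -0.13 0 0 0 0.105 -1; 0.32 -0.13 0 0 0 0.104 -1; 0.25 -0.12 0 0 0.001 0.087 -1; 0.21 -0.09 0 0 0 0.07 -1; 0.1 -0.04 0 0 0 0.035 -1
```

View pics/w11.png

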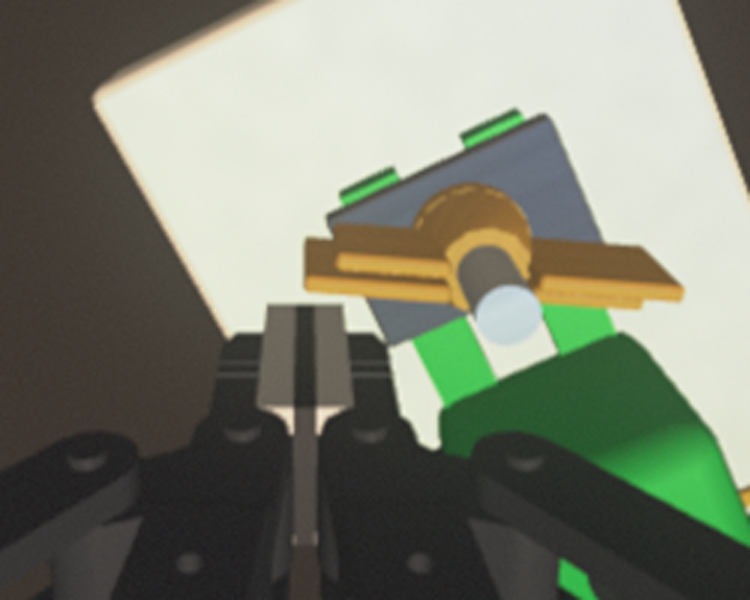

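>>> jog_arm:
  increments: "0.31 -0.05 -0.06 0 0 0.047 -1; 0.35 -0.02 0 0 0 0.052 -1; 0.25 -0.07 0 0 0 0.053 -1; 0.31 -0.13 0 0 0 0.105 -1; 0.32 -0.13 0 0 0 0.104 -1; 0.25 -0.12 0 0 0 0.087 -1; 0.21 -0.09 0 0 0 0.07 -1; 0.1 -0.04 0 0 0 0.035 -1"

```text
clock: 19.1
eef_pos: [502.9, -20.3, 51.5]
tcp_rot: [3.142, 0.001, 3.092]
contact_force: [1.6, 0.8, -0.8]
opening: 0.0
```

```bash
python3 - <<'E'
from h import *
st()
print(W2S(fp(-58,50)[0]))
P=[fp(-59,50),fp(-60,50),fp(-61,50),fp(-61.6,50),fp(-62.2,50),fp(-62.8,50),fp(-63.3,50),fp(-63.3,50)]
plan(P,start=fp(-58,50))
E
```

```text
t 19.1 stand xy [ 28.4 -16.4] z 51.5 yawS -148.1 rp [3.142e+00 1.000e-03] F [ 1.6  0.8 -0.8] T [ 0.04 -0.25 -0.02] q6 -1.56 op 0.0
[ 27.24033201 -17.17452509]
0.05 -0.02 0 0 0 0.017 -1; 0.05 -0.03 0 0 0 0.018 -1; 0.05 -0.02 0 0 0 0.017 -1; 0.03 -0.02 0 0 0 0.011 -1; 0.03 -0.01 0 0 0 0.01 -1; 0.03 -0.02 0 0 0 0.011 -1; 0.03 -0.01 0 0 0 0.009 -1; 0 0 0 0 0 0 -1
```

>>> jog_arm:
  increments: "0.05 -0.02 0 0 0 0.017 -1; 0.05 -0.03 0 0 0 0.018 -1; 0.05 -0.02 0 0 0 0.017 -1; 0.03 -0.02 0 0 0 0.011 -1; 0.03 -0.01 0 0 0 0.01 -1; 0.03 -0.02 0 0 0 0.011 -1; 0.03 -0.01 0 0 0 0.009 -1; 0 0 0 0 0 0 -1"

```text
clock: 19.9
eef_pos: [500.4, -21.4, 51.5]
tcp_rot: [3.141, 0.002, 3.001]
contact_force: [5.2, 0.0, 0.5]
opening: -0.002
```

```bash
python3 - <<'E'
from h import *
st();print(W2S(fp(-63.3,50)[0]))
f=r.grab_frame("wrist")[:,:,::-1];cv2.imwrite("pics/w12.png",cv2.resize(f[130:330,150:400],None,fx=3,fy=3,interpolation=cv2.INTER_CUBIC))
plan([fp(-64,50),fp(-65,50),fp(-66,50),fp(-66,50)],start=fp(-63.3,50))
E
```

```text
t 19.9 stand xy [ 26.9 -18.7] z 51.5 yawS -153.3 rp [3.141e+00 2.000e-03] F [5.2 0.  0.5] T [-0.01 -0.88  0.03] q6 -1.48 op -0.0
[ 25.5374504  -19.61730428]
0.04 -0.02 0 0 0 0.012 -1; 0.05 -0.02 0 0 0 0.018 -1; 0.05 -0.02 0 0 0 0.017 -1; 0 0 0 0 0 0 -1; 0 0 0 0 0 0 -1; 0 0 0 0 0 0 -1; 0 0 0 0 0 0 -1; 0 0 0 0 0 0 -1
```

View pics/w12.png

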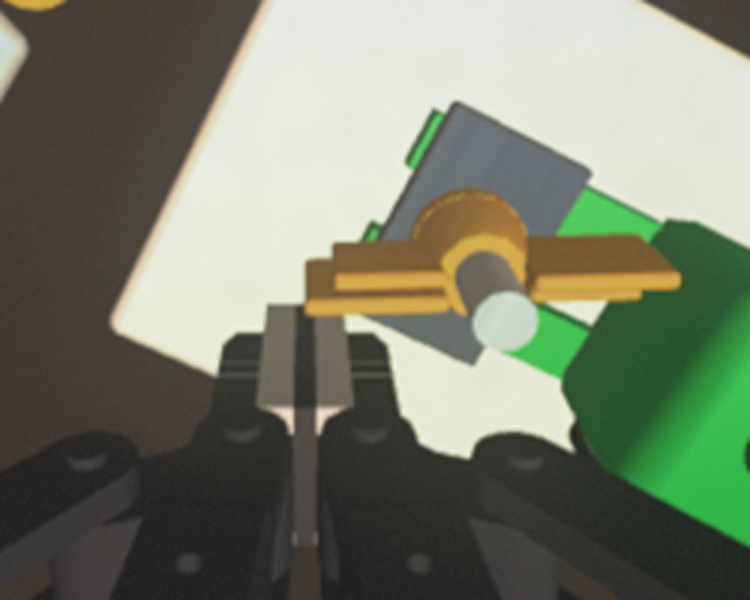

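>>> jog_arm:
  increments: "0.05 -0.02 0 0 0 0.01 -1; 0.05 -0.02 0 0 0 0.01 -1; 0.05 -0.02 0 0 0 0.01 -1; 0.05 -0.02 0 0 0 0.01 -1; 0 0 0 0 0 0 -1; 0 0 0 0 0 0 -1; 0 0 0 0 0 0 -1; 0 0 0 0 0 0 -1"

```text
clock: 20.75
eef_pos: [499.9, -21.8, 51.7]
tcp_rot: [3.141, 0.005, 2.961]
contact_force: [10.1, 0.1, -3.8]
opening: -0.001
```

```bash
python3 - <<'E'
from h import *
st()
E
```

```text
t 20.75 stand xy [ 26.7 -19.3] z 51.7 yawS -155.6 rp [3.141 0.005] F [10.1  0.1 -3.8] T [ 0.12 -1.64 -0.03] q6 -1.44 op -0.0
```

>>> jog_arm:
  increments: "-0.3 0.05 0 0 0 0 -1; -0.3 0 0 0 0 0 -1; -0.2 0 0 0 0 0 -1; 0 0 -0.8 0 0 0 -1; 0 0 -1.5 0 0 0 -1; 0 0 -2 0 0 0 -1; 0 0 -1.5 0 0 0 -1; 0 0 -0.5 0 0 0 -1"

```text
clock: 21.55
eef_pos: [505.8, -22.8, 115.9]
tcp_rot: [3.141, 0.002, 2.962]
contact_force: [-0.2, -0.0, 0.2]
opening: 0.001
```

```bash
python3 - <<'E'
from h import *
st()
c=cam("wrist")
f=r.grab_frame("wrist")[:,:,::-1];cv2.imwrite("pics/w13.png",cv2.resize(f[100:330,130:410],None,fx=2.8,fy=2.8,interpolation=cv2.INTER_CUBIC))
import pickle;pickle.dump((c,f),open("w13.pkl","wb"))
p,q=now()
plan(lerp((p,q),(p+np.array([-120,120,110]),q),8))
E
```

```text
t 21.55 stand xy [ 32.2 -16.8] z 115.9 yawS -155.6 rp [3.141e+00 2.000e-03] F [-0.2 -0.   0.2] T [ 0.03  0.04 -0.03] q6 -1.44 op 0.0
1.74 1.21 -1.38 0 0 0 -1; 1.74 1.21 -1.38 0 0 0 -1; 1.74 1.2 -1.37 0 0 0 -1; 1.75 1.21 -1.38 0 0 0 -1; 1.74 1.21 -1.38 0 0 0 -1; 1.74 1.21 -1.38 0 0 0 -1; 1.74 1.2 -1.38 0 0 0 -1; 1.74 1.21 -1.37 0 0 0 -1
```

View pics/w13.png

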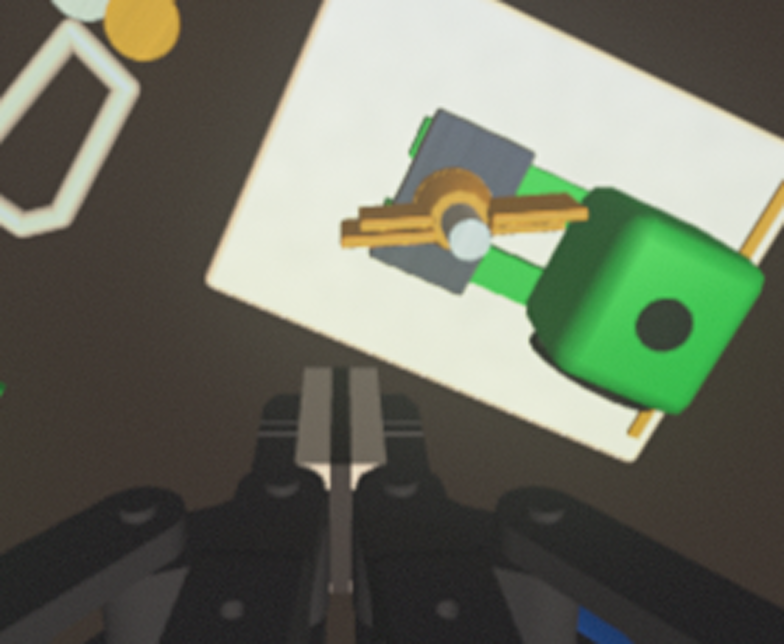

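>>> jog_arm:
  increments: "1.74 1.21 -1.4 0 0 0 -1; 1.74 1.21 -1.4 0 0 0 -1; 1.74 1.2 -1.4 0 0 0 -1; 1.75 1.21 -1.4 0 0 0 -1; 1.74 1.21 -1.4 0 0 0 -1; 1.74 1.21 -1.4 0 0 0 -1; 0.8 0.6 -0.6 0 0 0 -1; 0 0 0 0 0 0 -1"

```text
clock: 22.4
eef_pos: [408.3, 75.2, 204.4]
tcp_rot: [3.141, 0.001, 2.963]
contact_force: [1.2, 0.7, -0.0]
opening: 0.001
```

```bash
python3 - <<'E'
from h import *
import pickle
st()
c,f=pickle.load(open("w13.pkl","rb"))
hsv=cv2.cvtColor(np.ascontiguousarray(f),cv2.COLOR_BGR2HSV)
m=((hsv[...,0]>8)&(hsv[...,0]<26)&(hsv[...,1]>110)&(hsv[...,2]>70)).astype(np.uint8);M=m*0;M[150:200,245:345]=m[150:200,245:345]
ys,xs=np.nonzero(M);P=np.array([W2S(ray(c,(x,y),52)) for x,y in zip(xs,ys)]);w,V=np.linalg.eigh(np.cov(P.T));d=V[:,1]
print("wing angle",np.degrees(np.arctan2(d[1],d[0])),P.mean(0))
# tip corner pixels: end-face top corners of long halves (crop 2.8)
u=lambda x,y:(130+x/2.8,100+y/2.8)
a=W2S(ray(c,u(341,247),40));b=W2S(ray(c,u(587,221),40));
for n in("top","scene"): 
    g=r.grab_frame(n)[:,:,::-1];cv2.imwrite(f"pics/{n}1.png",g)
a0=cv2.imread("pics/top0.png");a1=cv2.imread("pics/top1.png")
b0=cv2.imread("pics/scene0.png");b1=cv2.imread("pics/scene1.png")
z=lambda i,y0,y1,x0,x1:cv2.resize(i[y0:y1,x0:x1],(390,290),interpolation=cv2.INTER_CUBIC)
cv2.imwrite("pics/cmp.png",np.vstack([np.hstack([z(a0,150,235,190,305),z(a1,150,235,190,305)]),np.hstack([z(b0,170,260,220,325),z(b1,170,260,220,325)])]))
for nm,i in(("t0",a0),("t1",a1)):
    h=cv2.cvtColor(i,cv2.COLOR_BGR2HSV);gm=((h[...,0]>45)&(h[...,0]<75)&(h[...,1]>150)&(h[...,2]>80)).astype(np.uint8)
    n,l,s,ce=cv2.connectedComponentsWithStats(gm);print(nm,[(s[k,4],ce[k].round(1)) for k in range(1,n) if s[k,4]>50])
E
```

```text
t 22.4 stand xy [-103.8    8.2] z 204.4 yawS -155.5 rp [3.141e+00 1.000e-03] F [ 1.2  0.7 -0. ] T [-0.01 -0.01 -0.  ] q6 -1.21 op 0.0
wing angle 119.44107573607336 [-1.35563353  0.93015927]
t0 [(np.int32(250), array([316.5, 175.8])), (np.int32(262), array([228.7, 183.9])), (np.int32(239), array([242. , 251.8]))]
t1 [(np.int32(251), array([316.3, 175.9])), (np.int32(205), array([229.1, 182.2])), (np.int32(163), array([245.6, 252.6]))]
```

View pics/cmp.png

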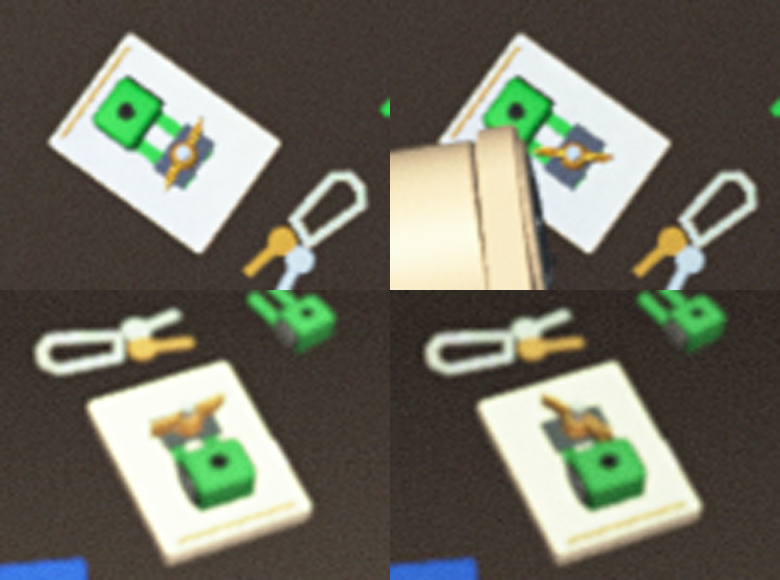

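View pics/top1.png

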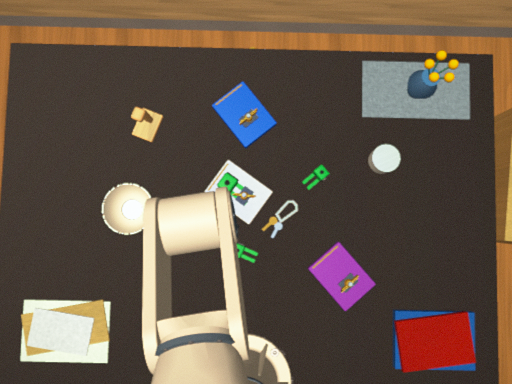

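>>> jog_arm:
  increments: "0 0 0 0 0 0 -1; 0 0 0 0 0 0 -1; 0 0 0 0 0 0 -1; 0 0 0 0 0 0 -1; 0 0 0 0 0 0 -1; 0 0 0 0 0 0 -1; 0 0 0 0 0 0 -1; 0 0 0 0 0 0 -1"

```text
clock: 23.3
eef_pos: [408.7, 74.6, 204.2]
tcp_rot: [3.142, 0.0, 2.962]
contact_force: [0.0, -0.5, -0.3]
opening: 0.001
```

```bash
python3 - <<'E'
from h import *
st();print(r.sign_off())
E
```

```text
t 23.3 stand xy [-103.2    8. ] z 204.2 yawS -155.6 rp [3.142 0.   ] F [ 0.  -0.5 -0.3] T [-0.04  0.02  0.  ] q6 -1.21 op 0.0
the job is handed in; nothing more can be done
None
```

I tightened the brass wing nut on the white stand up against its stop and handed the job in at 23.3 s of the 58 s allowed. It took three clockwise strokes with the shut fingertips, pushing one wing face at a time and never gripping.

- **Stop reached:** at the end, 2 mm more commanded push moved the tip only about 0.6 mm, while the force rose from 5 to 10 N. That is far above the nut's friction.
- **Wing angle:** the wings measured 119.4° in the stand's frame against 118.4° expected at the stop. The difference is within camera accuracy.
- **Surroundings:** before-and-after pictures show the light and the keys where they were. The bowl, tin and spectacle stand look unmoved by eye in the top view.
- **Finish:** the arm ended clear of everything, at 204 mm height with about zero contact force.

**Disagreements:**
- The wrist camera read about 4 pixels (2–3 mm) off in one direction. It was off by the same amount for the fingertips, so I kept the top-camera position, adding a 0.8 mm correction in x from the wrist view.
- In the last top view the arm hid part of the stand, so the light's outline centre differed slightly there. I relied on the scene view for that check.

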